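# Build the two counter displays in an art shop

## Task

Build the counter display: on the round wooden riser stack the three white tubs, lids up, the largest at the bottom, then the medium one, the smallest on top; on the oblong wooden riser lay the long carton flat, its long sides along the riser's, and the short carton flat on top of it, lying the same way. Centre each piece carefully on what it rests on, and leave the jar of brushes, the bottle and the palette where they stand.

Things in the scene. Friction and masses are not known exactly. Their poses are not given: they have to be found in the camera images.
- tub_large_mid (a point): lidded round white plastic tub with a paper label band, the largest of three: 60 mm diameter (lid 62 mm), 56 mm high, flat lid and foot, stands upright, about 200 g; this point is its centre, half-way up (28 mm above its underside), z up
- tub_medium_mid (a point): lidded round white plastic tub with a paper label band, the middle-sized of three: 47 mm diameter (lid 49 mm), 46 mm high, flat lid and foot, stands upright, about 110 g; this point is its centre, half-way up (23 mm above its underside), z up
- tub_small_mid (a point): lidded round white plastic tub with a paper label band, the smallest of three: 35 mm diameter (lid 37 mm), 38 mm high, flat lid and foot, stands upright, about 60 g; this point is its centre, half-way up (19 mm above its underside), z up
- carton_long_mid (a point): plain brown cardboard carton, the longer of two: 100 mm long (its x), 56 mm wide (its y), 40 mm high, closed and rigid, about 180 g; this point is its centre, half-way up (20 mm above its underside), z up
- carton_short_mid (a point): plain brown cardboard carton, the shorter of two: 66 mm long (its x), 42 mm wide (its y), 36 mm high, closed and rigid, about 90 g; this point is its centre, half-way up (18 mm above its underside), z up
- riser_round: round dark brown wooden disc fixed to the counter, 104 mm diameter, 20 mm high, flat top; origin at the centre of its underside, on the counter (top 20 mm above it)
- riser_oblong: oblong dark brown wooden slab fixed to the counter, 130 mm long (its x), 80 mm wide (its y), 20 mm high, flat top; origin at the centre of its underside, on the counter (top 20 mm above it)
- brush_jar: clear glass jar full of upright paintbrushes, 60 mm diameter, the brushes spreading to about 70 mm at the top, 175 mm high in all; stands loose; origin at the centre of its underside; to be left alone
- varnish_bottle: amber glass bottle with a black cap, 52 mm diameter, 115 mm high; stands loose; origin at the centre of its underside; to be left alone
- palette: flat round white ceramic palette with six small paint wells, 96 mm diameter, 14 mm high; lies loose; origin at the centre of its underside; to be left alone
Not all that is in view belongs to the job. Leave any pink look-alike of the part that bears tub_medium_mid alone.

How it is judged:
By the outcome, as a careful person would: the job done as asked, in the order asked, and still so for the second after the job is handed in, with the robot touching nothing.
It also fails if it takes over 144 s, if anything falls off the work surface, if the arm or the gripper's body presses on something with over 40 N, if the wrist force passes 120 N, or if a joint passes its speed limit or range.

## Robot

A 6-joint arm with a two-finger parallel gripper is mounted at the origin on the work surface. World frame = base frame: x ahead of the robot, y to its left, z up, the work surface at z = 0. Lengths are in m, angles in rad, forces in N, time in s.
With the tool pointing down it reaches from about 0.225 to 0.875 m from the base axis. Payload 3.4 kg.
Tool frame: the origin (TCP) lies at the very end of the fingers, on their centre line; the grasp point (between the pads) lies 19 mm behind it; z points along the fingers, y is the line along which they close (so a half turn about z gives the same grasp; the last joint's range is limited). The gripper opens to 85 mm and grips with 20 to 120 N. Pads are 22 mm wide; open, the fingers measure 114 mm over their backs; the gripper's body (76 mm by 85 mm) begins 54 mm behind the grasp point. The pads swing forward as they close: fully open they stand 13 mm farther back than shut.
Start: joints at [1.228, 0.276, 1.505, -0, 1.361, -0.121], TCP at [0.127, 0.561, 0.231] pointing down, gripper open.
Joint ranges: [-2.89, 2.89], [-0.75, 2.08], [0.22, 2.7], [-1.18, 4.32], [0.11, 2.71], [-2.7, 2.7]. Speed limits (rad/s): [2.57, 2.57, 3.14, 3.14, 3.14, 3.14].

## Interface

Orientations are given as a unit quaternion [w, x, y, z].
In Python, from rig import manip, get_image, camera_info gives the robot as it stands. The module is installed in compiled form; this text tells all that it offers.
- The arm moves only by the shell command python3 -m crank 'ROWS' [FORCE]. ROWS is a JSON object of lists of equal length, an entry for each row: "translation": the shift along the tool's x, y, z in mm, a list of three; "roll": the turn about the tool's z in rad; "fingers": the opening, from 0 (shut) to 1 (fully open). A call has 1 to 8 rows; each row shifts and turns the commanded pose from where the row before left it, along the tool's axes as they then stand; what a row does not reach is not made up. A row lasts 1/10 s, in which the tool goes at most 50 mm and 8.59 degrees, less where a joint would pass 70% of its speed; a pose out of reach is approached as far as the arm can. A call is refused whole if a number of a shift passes 50 or a number of a turn 0.15, either way. A call with a gripper value outside its range is refused whole. The fingers move at their own pace and stop on an object; FORCE is the grip in N (left out, the last holds). Time passes only in rows, so rows that do not move let the fingers close. It gives the time, the measured TCP pose, the force, the opening and the grip force at its end, in the units of the state.
- manip.get_state(): the state, without advancing time (a new reading comes with each control period).
- get_image(name): name is "scene" or "top" or "wrist"; returns the picture (384x512x3 uint8, blue, green, red); there is no depth.
- camera_info(name): a dict with "mtx" (3x3 intrinsics, pixels), "rvec" (rotation vector, rad) and "tvec" (3), from world to camera coordinates, as OpenCV has them. Camera axes: x right, y down, z forward; pixel columns grow to the right and rows downward; lengths in m; the calibration is good to about 2 mm. The wrist camera is an equidistant fisheye: a pixel r from the principal point sees the ray r / f radians off the axis. A picture is of the moment at which its call begins: read the wrist's pose just before it. camera_info takes no time and is no camera call; for the wrist camera it gives the pose at the moment of the call.
- manip.sign_off(): hands the job in; it is judged then, once.
The state is a dict: "clock": time; "qpos": joint angles; "qd": joint speeds; "effort": joint torques, N m; "position": TCP position; "ee_rot": TCP orientation; "contact_force": force on the tool from outside, world axes, zero at the start; "moment": the same for the moment, N m; "width": finger opening in m; "gripper_force": force on a finger pad.
Only numpy, scipy, OpenCV 4.12 (cv2) and the standard library are available. Lean on these libraries where they do the work, as an engineer would, in place of code of your own. Each camera call takes 0.05 s, during which the arm holds its last target. There are 200 camera calls.

## Working session

There is one attempt and no reset: what is moved stays moved. The work goes in short steps, Python scripts to look and compute and a shell command to move; the robot and the scene stay as the last step left them, time stands still between calls to the robot, and variables do not carry over. Pictures are saved under pics/ and viewed, at most 14 in all, crops included, and the job is handed in when it is done.

```bash
mkdir -p pics; python3 - <<'E'
from rig import manip,get_image,camera_info
import cv2
s=manip.get_state();print(s)
for n in("scene","top"):
    im=get_image(n);cv2.imwrite(f"pics/{n}0.png",im)
    print(camera_info(n))
print(camera_info("wrist"))
E
```

```text
{'clock': 0.0, 'qpos': array([ 1.22799187e+00,  2.76590226e-01,  1.50613352e+00, -1.31183465e-05,
        1.36070101e+00, -1.21030847e-01]), 'qd': array([-0.00042967,  0.00080575,  0.00051298,  0.00039775, -0.0009611 ,
        0.00131972]), 'effort': array([-5.62541882e-04, -4.16780448e+01, -2.45820379e+01,  1.41469377e-05,
        1.07293355e-02, -4.84165497e-06]), 'position': array([0.12632468, 0.56040837, 0.23044228]), 'ee_rot': array([-2.04306536e-04,  1.10658289e-01,  9.93858090e-01, -8.92997789e-04]), 'contact_force': array([ 0.76383082,  0.70756386, -0.21159768]), 'moment': array([0.02346   , 0.02169093, 0.01707169]), 'gripper_force': 0.0, 'width': 0.08548731941045323}
{'mtx': array([[400.24067353,   0.        , 261.69853745],
       [  0.        , 400.24067353, 191.44641603],
       [  0.        ,   0.        ,   1.        ]]), 'rvec': array([ 2.05164567,  1.49467414, -0.50976685]), 'tvec': array([-0.16468694, -0.33184659,  1.28522865])}
{'mtx': array([[407.07216529,   0.        , 252.05424641],
       [  0.        , 407.07216529, 195.51570029],
       [  0.        ,   0.        ,   1.        ]]), 'rvec': array([ 2.16851783, -2.22929446,  0.07503518]), 'tvec': array([0.01435056, 0.46762982, 1.11581345])}
{'mtx': array([[297.31863964,   0.        , 252.55035838],
       [  0.        , 297.31863964, 188.79321253],
       [  0.        ,   0.        ,   1.        ]]), 'rvec': array([-2.26497944, -1.8118092 , -0.26635367]), 'tvec': array([-0.57436647, -0.03839806,  0.37871161])}
```

View pics/scene0.png

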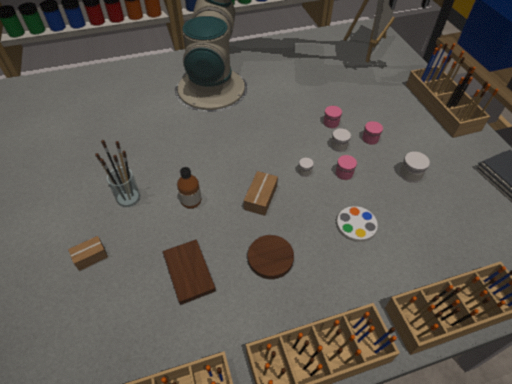

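View pics/top0.png

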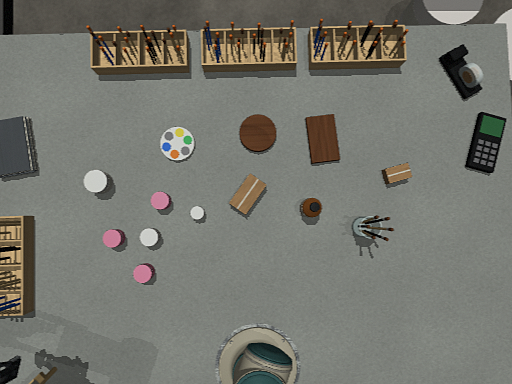

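Top view: white tubs are at about (95,181), (150,237) and (197,213). The pink look-alikes are at (161,201), (113,238) and (143,273). The round riser is at (258,133), the oblong riser at (322,139), the long carton at (248,195) and the short carton at (397,174). The palette, bottle and jar are at (177,144), (311,208) and (365,228).

```bash
cat > h.py <<'E'
import numpy as np,cv2
from scipy.spatial.transform import Rotation as R
from rig import manip,get_image,camera_info
def cam(n):
    c=camera_info(n);return c['mtx'],cv2.Rodrigues(c['rvec'])[0],np.array(c['tvec']).ravel()
def unproj(n,uv,z,c=None):
    "pixels (N,2) -> world xy on the plane z"
    K,Rm,t=c or cam(n);uv=np.atleast_2d(np.float64(uv))
    p=np.c_[(uv[:,0]-K[0,2])/K[0,0],(uv[:,1]-K[1,2])/K[1,1]]
    if n=='wrist':
        th=np.linalg.norm(p,axis=1,keepdims=True)+1e-12;d=np.c_[p/th*np.sin(th),np.cos(th)]
    else:d=np.c_[p,np.ones(len(p))]
    d=d@Rm;o=-Rm.T@t
    return (o+d*((z-o[2])/d[:,2])[:,None])[:,:2]
def yaw(s):  # direction angle of tool y in world
    y=R.from_quat(s['ee_rot'],scalar_first=True).as_matrix()[:,1];return np.arctan2(y[1],y[0])
def go(x,y,z,yw=None):
    "shift (mm, tool axes) and then roll to get there; yw = wanted world angle of tool y (mod pi)"
    s=manip.get_state();M=R.from_quat(s['ee_rot'],scalar_first=True).as_matrix()
    d=M.T@(np.array([x,y,z])-s['position'])*1000
    o=f"t={s['clock']:.1f} pos={s['position'].round(4)} yaw={yaw(s):.3f} q6={s['qpos'][5]:.2f} w={s['width']*1000:.1f} shift={d.round(1)} n={np.abs(d).max()/50:.1f} |d|={np.linalg.norm(d):.0f}"
    if yw is not None:
        r=-(yw-yaw(s));r=(r+np.pi/2)%np.pi-np.pi/2;o+=f" roll={r:.3f} (or {r-np.sign(r)*np.pi:.3f})"
    print(o)
E
python3 - <<'E'
from h import *
im=cv2.imread("pics/top0.png");hsv=cv2.cvtColor(im,cv2.COLOR_BGR2HSV)
white=((hsv[...,1]<25)&(hsv[...,2]>180)).astype(np.uint8)
brown=((hsv[...,1]>70)&(hsv[...,0]<25)).astype(np.uint8)
for name,m,box,z in [("L",white,(75,160,40,45),.056),("M",white,(135,222,30,30),.046),("S",white,(186,202,24,24),.038),
  ("pal",white,(155,120,45,50),.014),("round",brown,(232,108,55,55),.02),("obl",brown,(298,105,50,70),.02),("cl",brown,(222,165,50,60),.04),("cs",brown,(375,155,45,38),.036)]:
    x,y,w,h=box;k=np.zeros_like(m);k[y:y+h,x:x+w]=m[y:y+h,x:x+w]
    c=max(cv2.findContours(k,cv2.RETR_EXTERNAL,cv2.CHAIN_APPROX_NONE)[0],key=cv2.contourArea)
    c=cv2.convexHull(c)
    W=(unproj("top",c[:,0].astype(float),z)*1000).astype(np.float32)
    r=cv2.minAreaRect(W);mc=cv2.minEnclosingCircle(W)
    print(name,"rect",np.round(r[0],1),np.round(r[1],1),round(r[2],1),"circ",np.round(mc[0],1),round(2*mc[1],1))
for nm,uv,z in [("pink",(161,201),.04),("pink",(113,238),.04),("pink",(143,273),.04),("bottle",(311,208),.115),("jar",(362,230),.05)]:print(nm,unproj("top",uv,z).round(3))
a=cv2.resize(im[150:300,70:290],None,fx=3.4,fy=3.4,interpolation=cv2.INTER_CUBIC);cv2.imwrite("pics/crop.png",a)
E
```

```text
L rect [516.9 419.9] [55.6 56.3] 89.6 circ [516.6 419.1] 60.4
M rect [362.8 282.5] [42.7 42.5] 88.4 circ [363.3 281.6] 46.8
S rect [426. 153.] [29.7 32.4] 88.8 circ [425.5 152.3] 34.7
pal rect [620.1 207.6] [91.7 89.9] 88.5 circ [620.2 207.2] 93.7
round rect [642.6 -18.6] [ 97.4 103.9] 88.5 circ [642.1 -17.6] 105.2
obl rect [ 621.6 -197.9] [130.8  80.4] 5.6 circ [ 621.3 -197.7] 151.4
cl rect [462.7   2.3] [25.6 99.5] 53.3 circ [462.4   2. ] 99.9
cs rect [ 517.2 -394.7] [40.9 76.8] 14.3 circ [ 516.1 -395.1] 82.8
pink [[0.458 0.248]]
pink [[0.363 0.378]]
pink [[0.267 0.299]]
bottle [[ 0.427 -0.145]]
jar [[ 0.365 -0.29 ]]
```

View pics/crop.png

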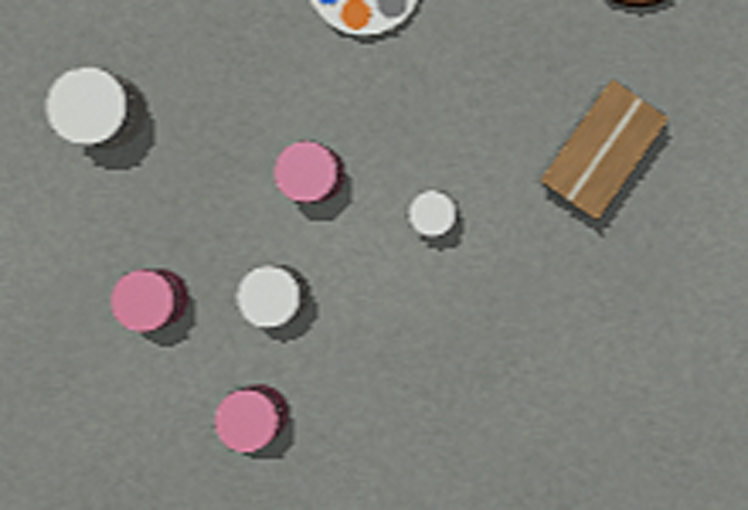

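Choices: the medium tub is the white one at (150,237), ringed by three pink look-alikes. The large tub at (95,181) and the small one at (197,213) are the other two white ones. I'll start with the large tub.

```bash
python3 -c "
from h import *
go(.517,.4195,.17);K,Rm,t=cam('wrist');print('cam',-Rm.T@t,'axis',Rm[2],'xaxis',Rm[0])"
```

```text
t=0.1 pos=[0.1263 0.5605 0.2305] yaw=1.349 q6=-0.12 w=85.4 shift=[-412.1  -51.5   60.5] n=8.2 |d|=420
cam [0.05545016 0.57656479 0.37321852] axis [ 0.2815171  -0.06417212 -0.95740799] xaxis [ 2.19716452e-01  9.75563461e-01 -7.83407007e-04]
```

```bash
python3 -m crank '{"translation":[[-46,-6,4],[-46,-6,4],[-46,-6,4],[-46,-6,4],[-46,-6,4],[-46,-6,4],[-46,-6,4],[-46,-6,4]],"roll":[0,0,0,0,0,0,0,0],"fingers":[1,1,1,1,1,1,1,1]}' 40
python3 -m crank '{"translation":[[-44,-4,15],[0,0,10],[0,0,0]],"roll":[0,0,0],"fingers":[1,1,1]}'
python3 - <<'E'
from h import *
go(.517,.4195,.17)
im=get_image("wrist");cv2.imwrite("pics/w1.png",im)
E
```

```text
clock: 0.9
position: [0.4764, 0.4321, 0.1987]
ee_rot: [-0.0, 0.111, 0.994, -0.0]
contact_force: [0.2, 1.0, -0.2]
width: 0.0856
gripper_force: 0.0
clock: 1.2
position: [0.5163, 0.4181, 0.1714]
ee_rot: [-0.002, 0.112, 0.994, -0.002]
contact_force: [-1.6, 0.1, 0.4]
width: 0.0855
gripper_force: 0.0
t=1.2 pos=[0.5163 0.4181 0.1714] yaw=1.347 q6=-0.77 w=85.5 shift=[-0.4  1.5  1.4] n=0.0 |d|=2
```

View pics/w1.png

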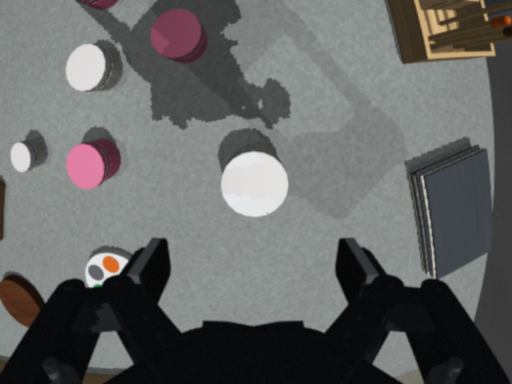

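The wrist view shows the large tub's lid at (255,184), between the fingers at (150,270) and (360,270). I'll fit its circle in world coordinates.

```bash
cat >> h.py <<'E'
def lid(xy,z,dia,n="wrist",save=None,dark=False):
    "fit of a circle to the disc nearest xy at height z -> world mm centre, diameter"
    c=cam(n);im=get_image(n)
    if save:cv2.imwrite(save,im)
    hsv=cv2.cvtColor(im,cv2.COLOR_BGR2HSV)
    m=((hsv[...,1]>70)&(hsv[...,0]<25)) if dark else ((hsv[...,1]<30)&(hsv[...,2]>185))
    best=None
    for k in cv2.findContours(m.astype(np.uint8),cv2.RETR_EXTERNAL,cv2.CHAIN_APPROX_NONE)[0]:
        if len(k)<20:continue
        W=unproj(n,k[:,0],z,c)
        A=np.c_[2*W,np.ones(len(W))]
        for _ in range(4):   # trimmed least squares circle
            s=np.linalg.lstsq(A,(A[:,:2]**2).sum(1)/4,rcond=None)[0];r=np.sqrt(s[2]+s[0]**2+s[1]**2)
            e=abs(np.hypot(*(A[:,:2]/2-s[:2]).T)-r);A=A[e<=max(np.percentile(e,90),.0006)]
        d=np.hypot(*(s[:2]-xy))
        if d<.04 and abs(2*r-dia)<.012 and (best is None or d<best[0]):best=(d,s[:2],2*r,e.max())
    print("lid",None if best is None else (best[1].round(4),round(best[2],4),round(best[3],4)))
    return best and best[1]
E
python3 -c "
from h import *
p=lid((.517,.4195),.056,.062);go(*p,.015)"
```

```text
lid (array([0.5177, 0.4189]), np.float64(0.0599), np.float64(0.0006))
t=1.3 pos=[0.5157 0.4198 0.1738] yaw=1.349 q6=-0.77 w=85.6 shift=[ -2.4  -0.2 158.8] n=3.2 |d|=159
```

```bash
python3 -m crank '{"translation":[[-2,0,45],[0,0,45],[0,0,40],[0,0,20],[0,0,10],[0,0,0]],"roll":[0,0,0,0,0,0],"fingers":[1,1,1,1,1,1]}' 20
python3 -m crank '{"translation":[[0,0,0],[0,0,0],[0,0,0],[0,0,0],[0,0,0],[0,0,0]],"roll":[0,0,0,0,0,0],"fingers":[0.5,0.5,0.5,0.5,0.5,0.5]}' 20
```

```text
clock: 1.9
position: [0.5175, 0.4198, 0.014]
ee_rot: [-0.001, 0.11, 0.994, -0.0]
contact_force: [-0.1, 0.5, -0.3]
width: 0.0851
gripper_force: 0.0
clock: 2.5
position: [0.5198, 0.4201, 0.0167]
ee_rot: [0.001, 0.111, 0.994, 0.001]
contact_force: [-3.1, 1.0, 6.3]
width: 0.0614
gripper_force: 21.6
```

```bash
python3 -m crank '{"translation":[[0,0,0],[0,0,0],[0,0,0],[0,0,0],[0,0,0],[0,0,0],[0,0,0]],"roll":[0,0,0,0.14,0.15,0.15,0.15],"fingers":[0.9,0.9,0.9,0.9,0.9,0.9,0.9]}' 20
python3 -m crank '{"translation":[[0,0,0],[0,0,0],[0,0,0],[0,0,0],[0,0,0],[0,0,0],[0,0,0],[0,0,0]],"roll":[0.15,0.15,0.15,0.15,0.15,0.15,0.08,0],"fingers":[0.9,0.9,0.9,0.9,0.9,0.9,0.9,0.9]}'
python3 -m crank '{"translation":[[0,0,0],[0,0,0],[0,0,0],[0,0,0],[0,0,0],[0,0,0]],"roll":[0,0,0,0,0,0],"fingers":[0.5,0.5,0.5,0.5,0.5,0.5]}' 40
python3 - <<'E'
from h import *
p=lid((.517,.4195),.056,.062,"top");go(.6425,-.018,.2);print(lid((.6425,-.018),.02,.104,"top",dark=True))
p=lid((.517,.4195),.056,.062,"wrist",save="pics/w2.png")
E
```

```text
clock: 3.2
position: [0.5188, 0.419, 0.014]
ee_rot: [-0.0, 0.398, 0.918, -0.0]
contact_force: [-0.4, 1.0, 0.2]
width: 0.0766
gripper_force: 0.0
clock: 4.0
position: [0.5189, 0.419, 0.014]
ee_rot: [-0.0, 0.781, 0.625, -0.0]
contact_force: [1.1, -0.5, -0.5]
width: 0.0773
gripper_force: 0.0
clock: 4.6
position: [0.5189, 0.4192, 0.0145]
ee_rot: [-0.0, 0.781, 0.625, 0.0]
contact_force: [-1.5, -0.2, 2.1]
width: 0.0605
gripper_force: 43.3
lid None
t=4.7 pos=[0.5189 0.4192 0.0145] yaw=-0.221 q6=0.80 w=61.0 shift=[-399.5  216.4 -185.6] n=8.0 |d|=491
lid (array([ 0.6418, -0.0181]), np.float64(0.1016), np.float64(0.0011))
[ 0.64177795 -0.01810014]
lid None
```

View pics/w2.png

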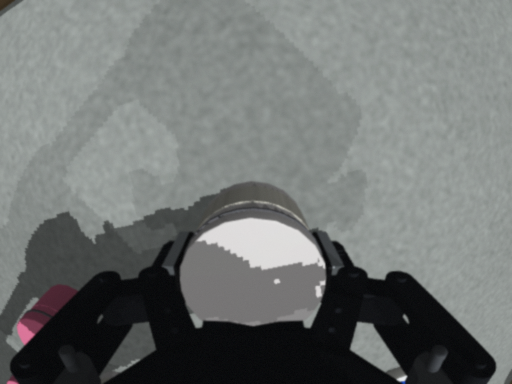

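The tub is now double-squeezed and centred under the TCP. Next: lift it, carry it past the riser, and measure the riser from near.

```bash
python3 -m crank '{"translation":[[0,0,-20],[0,0,-40],[0,0,-40],[0,0,-45],[-20,9,-20],[-44,20,0],[-44,20,0],[-44,20,0]],"roll":[0,0,0,0,0,0,0,0],"fingers":[0.5,0.5,0.5,0.5,0.5,0.5,0.5,0.5]}' 
python3 -m crank '{"translation":[[-44,20,0],[-44,20,0],[-44,20,0],[-44,20,0],[-44,20,0],[-44,20,0],[-44,20,0],[-22,8,0]],"roll":[0,0,0,0,0,0,0,0],"fingers":[0.5,0.5,0.5,0.5,0.5,0.5,0.5,0.5]}' 
python3 -m crank '{"translation":[[0,0,0],[0,0,0],[0,0,0]],"roll":[0,0,0],"fingers":[0.5,0.5,0.5]}' 
python3 - <<'E'
from h import *
go(.642,-.018,.032)
p=lid((.642,-.018),.02,.104,save="pics/w3.png",dark=True)
if p is not None: go(*p,.036)
E
```

```text
clock: 5.55
position: [0.5529, 0.2541, 0.1788]
ee_rot: [0.0, 0.78, 0.625, -0.0]
contact_force: [0.4, -0.3, -1.9]
width: 0.0607
gripper_force: 44.0
clock: 6.35
position: [0.6256, -0.1034, 0.1783]
ee_rot: [0.001, 0.782, 0.624, -0.001]
contact_force: [0.1, 0.3, -1.8]
width: 0.0605
gripper_force: 44.0
clock: 6.65
position: [0.6245, -0.0976, 0.1787]
ee_rot: [-0.001, 0.781, 0.625, -0.0]
contact_force: [-0.1, 0.6, -2.7]
width: 0.0607
gripper_force: 44.0
t=6.7 pos=[ 0.6245 -0.0976  0.1787] yaw=-0.220 q6=-0.05 w=60.7 shift=[ 8.140e+01 -1.000e-01  1.468e+02] n=2.9 |d|=168
lid (array([ 0.6442, -0.0188]), np.float64(0.1014), np.float64(0.0006))
t=6.7 pos=[ 0.6246 -0.0974  0.179 ] yaw=-0.220 q6=-0.05 w=60.5 shift=[ 80.8   2.1 143. ] n=2.9 |d|=164
```

View pics/w3.png

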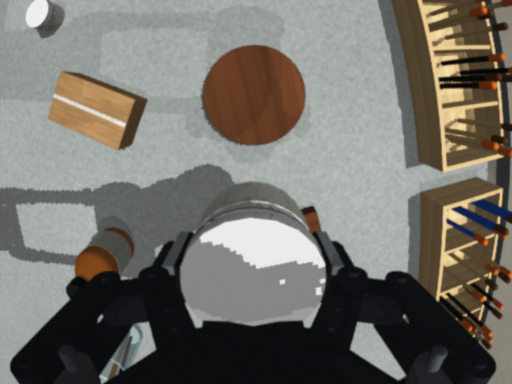

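Riser: the wrist camera gives (0.6442,-0.0188) and the top camera, with the TCP offset applied, gives (0.6438,-0.0188). These agree, so I'll place there.

```bash
python3 -m crank '{"translation":[[30,1,10],[30,1,20],[20,0,30],[1,0,30],[0,0,28],[0,0,15],[0,0,6],[0,0,0]],"roll":[0,0,0,0,0,0,0,0],"fingers":[0.5,0.5,0.5,0.5,0.5,0.5,0.5,0.5]}' 
python3 -m crank '{"translation":[[0,0,0]],"roll":[0],"fingers":[0.5]}' 
python3 -c "
from h import *
go(.6440,-.0188,.034)"
```

```text
clock: 7.5
position: [0.6441, -0.019, 0.0397]
ee_rot: [-0.001, 0.78, 0.625, -0.0]
contact_force: [-0.0, -0.1, -2.3]
width: 0.0608
gripper_force: 44.0
clock: 7.6
position: [0.6455, -0.0197, 0.0414]
ee_rot: [0.001, 0.781, 0.625, 0.001]
contact_force: [-0.5, 0.1, -1.6]
width: 0.0609
gripper_force: 44.0
t=7.6 pos=[ 0.6455 -0.0197  0.0414] yaw=-0.220 q6=0.08 w=60.9 shift=[ 0.5 -1.7  7.4] n=0.1 |d|=8
```

```bash
python3 -m crank '{"translation":[[0,0,4],[0,0,0.5],[0,0,0],[0,0,0]],"roll":[0,0,0,0],"fingers":[0.5,0.5,0.5,0.5]}' 
python3 -m crank '{"translation":[[0,0,1],[0,0,0]],"roll":[0,0],"fingers":[0.5,0.5]}'
python3 -m crank '{"translation":[[0,0,1],[0,0,0]],"roll":[0,0],"fingers":[0.5,0.5]}'
```

```text
clock: 8.0
position: [0.6448, -0.0202, 0.0361]
ee_rot: [0.0, 0.781, 0.625, 0.0]
contact_force: [-0.0, -0.3, -2.0]
width: 0.0605
gripper_force: 44.0
clock: 8.2
position: [0.6446, -0.0201, 0.0347]
ee_rot: [-0.0, 0.781, 0.625, -0.0]
contact_force: [-0.3, 0.1, -1.2]
width: 0.0608
gripper_force: 44.0
clock: 8.4
position: [0.6448, -0.0201, 0.0345]
ee_rot: [0.0, 0.781, 0.625, 0.0]
contact_force: [-1.9, 0.3, 3.7]
width: 0.0605
gripper_force: 44.3
```

```bash
python3 -m crank '{"translation":[[0,0,-3],[1.2,-0.9,0],[0,0,1.5],[0,0,1],[0,0,0.3],[0,0,0],[0,0,0]],"roll":[0,0,0,0,0,0,0],"fingers":[0.5,0.5,0.5,0.5,0.5,0.5,0.5]}'
python3 -m crank '{"translation":[[0,0,0],[0,0,0],[0,0,0],[0,0,0],[0,0,0],[0,0,-10]],"roll":[0,0,0,0,0,0],"fingers":[0.6,0.7,0.8,0.9,0.9,0.9]}'
python3 -m crank '{"translation":[[0,0,-20],[0,0,-40],[0,0,-40],[0,0,-40],[0,0,-20],[0,0,0],[0,0,0],[0,0,0]],"roll":[0,0,0,0,0,0,0,0],"fingers":[1,1,1,1,1,1,1,1]}'
python3 - <<'E'
from h import *
go(.644,-.0188,.2)
lid((.644,-.0188),.076,.062,save="pics/w4.png")
lid((.644,-.0188),.02,.104,dark=True)
go(.3628,.282,.2,yw=np.arctan2(1,1))
E
```

```text
clock: 9.1
position: [0.644, -0.0186, 0.0345]
ee_rot: [-0.0, 0.781, 0.625, 0.0]
contact_force: [-2.0, 0.9, 5.4]
width: 0.0607
gripper_force: 44.3
clock: 9.7
position: [0.6429, -0.0187, 0.0427]
ee_rot: [-0.001, 0.781, 0.625, -0.001]
contact_force: [-0.2, -0.4, -0.0]
width: 0.0771
gripper_force: 0.0
clock: 10.5
position: [0.643, -0.0186, 0.2024]
ee_rot: [-0.001, 0.781, 0.625, -0.001]
contact_force: [-0.6, -0.3, -1.0]
width: 0.0855
gripper_force: 0.0
t=10.5 pos=[ 0.643  -0.0186  0.2024] yaw=-0.221 q6=0.08 w=85.5 shift=[0.1 1.  2.4] n=0.0 |d|=3
lid (array([ 0.6454, -0.0173]), np.float64(0.06), np.float64(0.0015))
lid (array([ 0.6445, -0.0169]), np.float64(0.0994), np.float64(0.0081))
t=10.6 pos=[ 0.6431 -0.0186  0.2021] yaw=-0.221 q6=0.08 w=85.6 shift=[ 231.9 -339.4    3.3] n=6.8 |d|=411 roll=-1.006 (or 2.135)
```

View pics/w4.png

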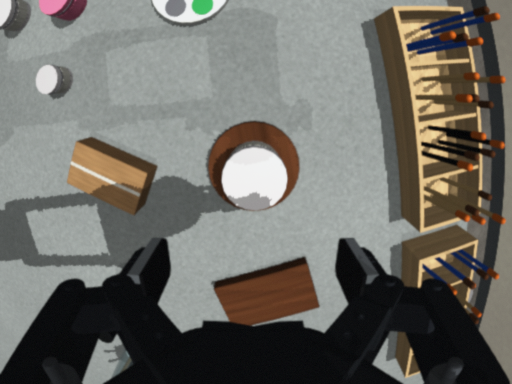

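The large tub sits centred on the round riser: lid at (255,178) in the image. Next, the medium tub.

```bash
python3 -m crank '{"translation":[[26,-38,0],[26,-38,0],[26,-38,0],[26,-38,0],[26,-38,0],[26,-38,0],[26,-38,0],[26,-38,0]],"roll":[0,0,0,0,0,0,0,0],"fingers":[1,1,1,1,1,1,1,1]}'
python3 -m crank '{"translation":[[24,-35,0],[0,0,0],[0,0,0],[0,0,0],[0,0,0],[0,0,0],[0,0,0],[0,0,0]],"roll":[-0.14,-0.145,-0.145,-0.145,-0.145,-0.145,-0.14,0],"fingers":[1,1,1,1,1,0.85,0.85,0.85]}'
python3 -m crank '{"translation":[[0,0,0],[0,0,0]],"roll":[0,0],"fingers":[0.85,0.85]}'
python3 - <<'E'
from h import *
p=lid((.363,.282),.046,.049,save="pics/w5.png")
go(*p,.012)
lid((.363,.282),.046,.049,"top")
lid((.644,-.0188),.076,.062,"top")
lid((.6425,-.018),.02,.104,"top",dark=True)
E
```

```text
clock: 11.4
position: [0.3912, 0.2517, 0.2031]
ee_rot: [-0.0, 0.781, 0.625, -0.001]
contact_force: [0.4, 0.5, -0.4]
width: 0.0856
gripper_force: 0.0
clock: 12.2
position: [0.3637, 0.2817, 0.2031]
ee_rot: [-0.001, 0.383, 0.924, -0.001]
contact_force: [-0.4, 0.1, -0.3]
width: 0.0729
gripper_force: 0.0
clock: 12.4
position: [0.364, 0.2819, 0.2036]
ee_rot: [-0.0, 0.384, 0.923, -0.0]
contact_force: [0.1, -0.5, 0.1]
width: 0.0726
gripper_force: 0.0
lid (array([0.3643, 0.2812]), np.float64(0.0472), np.float64(0.0006))
t=12.4 pos=[0.3641 0.2818 0.2037] yaw=0.782 q6=-0.28 w=72.6 shift=[ -0.6  -0.2 191.7] n=3.8 |d|=192
lid (array([0.3629, 0.2815]), np.float64(0.0432), np.float64(0.0013))
lid (array([ 0.6441, -0.017 ]), np.float64(0.0568), np.float64(0.0008))
lid (array([ 0.6419, -0.0179]), np.float64(0.1015), np.float64(0.0013))
```

```bash
cat >> h.py <<'E'
from scipy.optimize import least_squares
def riser_round(im,n,c,c0=(.643,-.018)):
    "silhouette fit: top circle and foot circle of the disc"
    hsv=cv2.cvtColor(im,cv2.COLOR_BGR2HSV);m=((hsv[...,1]>70)&(hsv[...,0]<25)).astype(np.uint8)
    o=-c[1].T@c[2];k=np.concatenate([q[:,0] for q in cv2.findContours(m,cv2.RETR_EXTERNAL,cv2.CHAIN_APPROX_NONE)[0]])
    W=unproj(n,k,.02,c);W=W[abs(np.hypot(*(W-c0).T)-.051)<.008]
    s=o[2]/(o[2]-0);sc=(o[2]-.02)/o[2]
    f=lambda p:np.minimum(np.hypot(*(W-p[:2]).T)-.052-p[2],np.hypot(*(W-(o[:2]+(p[:2]-o[:2])*sc)).T)-.052*sc-p[2])*1e3
    r=least_squares(f,[*c0,0],loss='soft_l1');print(n,"riser",r.x.round(4),"cam",o.round(3),"rms",np.sqrt(np.mean(f(r.x)**2)).round(2))
E
python3 - <<'E'
from h import *
riser_round(cv2.imread("pics/top0.png"),"top",cam("top"))
s=manip.get_state();K,Rm,t=cam("wrist");T=np.eye(4);T[:3,:3]=R.from_quat(s['ee_rot'],scalar_first=True).as_matrix();T[:3,3]=s['position']
C=np.eye(4);C[:3,:3]=Rm;C[:3,3]=t;X=C@T   # tcp->cam
np.save("X.npy",X)
T2=np.eye(4);T2[:3,:3]=R.from_quat([0,.781,.625,0],scalar_first=True).as_matrix();T2[:3,3]=[.6246,-.0975,.179]
C2=X@np.linalg.inv(T2);riser_round(cv2.imread("pics/w3.png"),"wrist",(K,C2[:3,:3],C2[:3,3]))
E
```

```text
top riser [ 0.6434 -0.0185 -0.0023] cam [0.405 0.016 1.14 ] rms 0.84
wrist riser [ 0.6441 -0.0196 -0.0013] cam [ 0.641 -0.027  0.322] rms 0.32
```

```bash
python3 -m crank '{"translation":[[-1,0,45],[0,0,45],[0,0,45],[0,0,35],[0,0,15],[0,0,7],[0,0,0],[0,0,0]],"roll":[0,0,0,0,0,0,0,0],"fingers":[0.85,0.85,0.85,0.85,0.85,0.85,0.85,0.85]}' 20
python3 -m crank '{"translation":[[0,0,0],[0,0,0],[0,0,0],[0,0,0],[0,0,0],[0,0,0]],"roll":[0,0,0,0,0,0],"fingers":[0.4,0.4,0.4,0.4,0.4,0.4]}' 20
python3 -m crank '{"translation":[[0,0,0],[0,0,0],[0,0,0],[0,0,0],[0,0,0],[0,0,0],[0,0,0]],"roll":[0,0,0,0.14,0.15,0.15,0.15],"fingers":[0.75,0.75,0.75,0.75,0.75,0.75,0.75]}' 20
python3 -m crank '{"translation":[[0,0,0],[0,0,0],[0,0,0],[0,0,0],[0,0,0],[0,0,0],[0,0,0],[0,0,0]],"roll":[0.15,0.15,0.15,0.15,0.15,0.15,0.08,0],"fingers":[0.75,0.75,0.75,0.75,0.75,0.75,0.75,0.75]}'
python3 -m crank '{"translation":[[0,0,0],[0,0,0],[0,0,0],[0,0,0],[0,0,0],[0,0,0]],"roll":[0,0,0,0,0,0],"fingers":[0.4,0.4,0.4,0.4,0.4,0.4]}' 40
python3 - <<'E'
from h import *
go(.644,-.0185,.25)
E
```

```text
clock: 13.4
position: [0.3658, 0.2817, 0.0128]
ee_rot: [0.001, 0.383, 0.924, 0.001]
contact_force: [0.4, 0.2, -0.1]
width: 0.0721
gripper_force: 0.0
clock: 14.0
position: [0.3656, 0.2816, 0.0132]
ee_rot: [0.001, 0.383, 0.924, 0.001]
contact_force: [0.1, -1.7, 7.7]
width: 0.048
gripper_force: 19.9
clock: 14.7
position: [0.3648, 0.2812, 0.0119]
ee_rot: [-0.0, 0.638, 0.77, -0.0]
contact_force: [-0.2, 0.7, 0.3]
width: 0.0642
gripper_force: 0.0
clock: 15.5
position: [0.3648, 0.2812, 0.0119]
ee_rot: [-0.0, 0.924, 0.383, -0.0]
contact_force: [0.0, 0.1, -0.4]
width: 0.0642
gripper_force: 0.0
clock: 16.1
position: [0.3648, 0.2813, 0.0122]
ee_rot: [-0.0, 0.924, 0.383, 0.0]
contact_force: [-1.6, -0.2, 4.5]
width: 0.0479
gripper_force: 40.6
t=16.1 pos=[0.3648 0.2813 0.0122] yaw=-0.786 q6=1.29 w=47.9 shift=[ -14.4  409.4 -237.8] n=8.2 |d|=474
```

```bash
python3 -m crank '{"translation":[[0,0,-20],[0,0,-40],[0,0,-45],[0,0,-45],[0,20,-15],[-2,45,0],[-2,45,0],[-2,45,0]],"roll":[0,0,0,0,0,0,0,0],"fingers":[0.4,0.4,0.4,0.4,0.4,0.4,0.4,0.4]}'
python3 -m crank '{"translation":[[-2,45,0],[-2,45,0],[-2,45,0],[-2,45,0],[-2,45,0],[0,29,0],[0,0,0],[0,0,0]],"roll":[0,0,0,0,0,0,0,0],"fingers":[0.4,0.4,0.4,0.4,0.4,0.4,0.4,0.4]}'
python3 -m crank '{"translation":[[0,0,0],[0,0,0]],"roll":[0,0],"fingers":[0.4,0.4]}'
python3 - <<'E'
from h import *
go(.644,-.0187,.088)
E
```

```text
clock: 16.9
position: [0.471, 0.1662, 0.1768]
ee_rot: [-0.0, 0.924, 0.383, 0.0]
contact_force: [0.5, 0.4, -1.1]
width: 0.0475
gripper_force: 41.5
clock: 17.7
position: [0.6422, -0.0199, 0.1756]
ee_rot: [-0.001, 0.924, 0.382, -0.001]
contact_force: [-0.7, 0.2, -0.2]
width: 0.0476
gripper_force: 41.6
clock: 17.9
position: [0.6417, -0.0184, 0.1769]
ee_rot: [-0.0, 0.924, 0.383, -0.0]
contact_force: [-0.4, 0.6, -1.5]
width: 0.0475
gripper_force: 41.6
t=17.9 pos=[ 0.6417 -0.0184  0.1769] yaw=-0.785 q6=0.65 w=47.5 shift=[ 1.4  2.  88.9] n=1.8 |d|=89
```

```bash
python3 -m crank '{"translation":[[1.4,2,30],[0,0,30],[0,0,15],[0,0,8],[0,0,2],[0,0,0],[0,0,0],[0,0,0]],"roll":[0,0,0,0,0,0,0,0],"fingers":[0.4,0.4,0.4,0.4,0.4,0.4,0.4,0.4]}'
python3 -c "
from h import *
go(.644,-.0187,.088)"
```

```text
clock: 18.7
position: [0.6457, -0.02, 0.0932]
ee_rot: [0.001, 0.924, 0.382, 0.001]
contact_force: [-0.1, 0.2, -0.9]
width: 0.0472
gripper_force: 41.6
t=18.7 pos=[ 0.6457 -0.02    0.0932] yaw=-0.786 q6=0.65 w=47.2 shift=[-0.3 -2.1  5.2] n=0.1 |d|=6
```

```bash
python3 -m crank '{"translation":[[0,-1.5,2],[0,0,0],[0,0,0]],"roll":[0,0,0],"fingers":[0.4,0.4,0.4]}'
python3 -c "
from h import *
go(.644,-.0187,.088)"
```

```text
clock: 19.0
position: [0.6439, -0.0188, 0.0901]
ee_rot: [-0.0, 0.924, 0.382, 0.0]
contact_force: [-0.2, 0.1, -0.7]
width: 0.0476
gripper_force: 41.6
t=19.0 pos=[ 0.6439 -0.0188  0.0901] yaw=-0.786 q6=0.65 w=47.6 shift=[0.2 0.  2.1] n=0.0 |d|=2
```

Spot on; now down to contact.

```bash
python3 -m crank '{"translation":[[0,0,1.5],[0,0,0.5],[0,0,0]],"roll":[0,0,0],"fingers":[0.4,0.4,0.4]}'
python3 -m crank '{"translation":[[0,0,1],[0,0,0]],"roll":[0,0],"fingers":[0.4,0.4]}'
```

```text
clock: 19.3
position: [0.6441, -0.0189, 0.0882]
ee_rot: [0.0, 0.924, 0.382, 0.0]
contact_force: [0.4, -0.2, 1.6]
width: 0.0476
gripper_force: 41.7
clock: 19.5
position: [0.6441, -0.0189, 0.0882]
ee_rot: [0.0, 0.924, 0.382, 0.0]
contact_force: [-2.3, 0.9, 5.7]
width: 0.0479
gripper_force: 42.0
```

```bash
python3 -m crank '{"translation":[[0,0,0],[0,0,0],[0,0,0],[0,0,0],[0,0,-5],[0,0,-25],[0,0,-40],[0,0,-45]],"roll":[0,0,0,0,0,0,0,0],"fingers":[0.5,0.6,0.7,0.75,0.75,0.75,0.75,0.75]}'
python3 -m crank '{"translation":[[-5,-46,0],[-6,-46,0],[-5,-46,0],[-6,-46,0],[-5,-46,0],[-6,-46,0],[0,0,0],[0,0,0]],"roll":[0,0,0,0,0,0,0,0],"fingers":[0.75,0.75,0.75,0.75,0.75,0.75,0.75,0.75]}'
python3 -m crank '{"translation":[[0,0,0],[0,0,0]],"roll":[0,0],"fingers":[0.75,0.75]}'
python3 - <<'E'
from h import *
p=lid((.426,.153),.038,.037,save="pics/w6.png")
go(*p,.010)
lid((.426,.153),.038,.037,"top")
lid((.644,-.0187),.122,.049,"top")
E
```

```text
clock: 20.3
position: [0.6431, -0.0187, 0.202]
ee_rot: [-0.001, 0.924, 0.382, -0.001]
contact_force: [1.3, -0.5, -0.3]
width: 0.0641
gripper_force: 0.0
clock: 21.1
position: [0.4254, 0.1536, 0.2027]
ee_rot: [0.0, 0.924, 0.383, 0.001]
contact_force: [0.6, -0.4, -0.1]
width: 0.0641
gripper_force: 0.0
clock: 21.3
position: [0.4269, 0.1525, 0.2021]
ee_rot: [0.0, 0.924, 0.382, 0.0]
contact_force: [0.5, -0.0, 0.2]
width: 0.0636
gripper_force: 0.0
lid (array([0.4259, 0.1523]), np.float64(0.0352), np.float64(0.0006))
t=21.4 pos=[0.4268 0.1525 0.2019] yaw=-0.788 q6=0.98 w=64.0 shift=[ -0.8  -0.6 191.9] n=3.8 |d|=192
lid (array([0.4252, 0.1519]), np.float64(0.0303), np.float64(0.0024))
lid (array([ 0.6384, -0.0154]), np.float64(0.054), np.float64(0.0058))
```

View pics/w6.png

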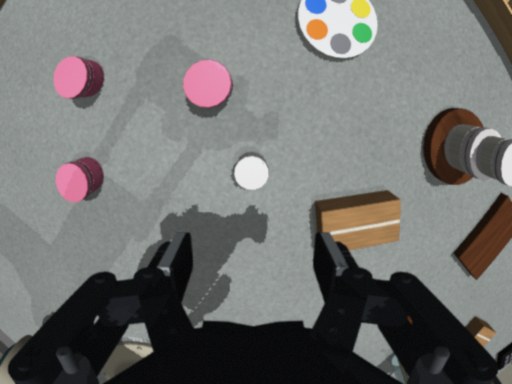

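The small tub's lid is at (251,172), and the two-tub stack stands upright at (455–500,150). I'll grasp the small tub with the same double squeeze.

```bash
python3 -m crank '{"translation":[[-0.8,-0.6,45],[0,0,45],[0,0,45],[0,0,35],[0,0,15],[0,0,7],[0,0,0],[0,0,0]],"roll":[0,0,0,0,0,0,0,0],"fingers":[0.75,0.75,0.75,0.75,0.75,0.75,0.75,0.75]}' 20
python3 -m crank '{"translation":[[0,0,0],[0,0,0],[0,0,0],[0,0,0],[0,0,0],[0,0,0]],"roll":[0,0,0,0,0,0],"fingers":[0.3,0.3,0.3,0.3,0.3,0.3]}' 20
python3 -m crank '{"translation":[[0,0,0],[0,0,0],[0,0,0],[0,0,0],[0,0,0],[0,0,0],[0,0,0]],"roll":[0,0,0,-0.14,-0.15,-0.15,-0.15],"fingers":[0.65,0.65,0.65,0.65,0.65,0.65,0.65]}' 20
python3 -m crank '{"translation":[[0,0,0],[0,0,0],[0,0,0],[0,0,0],[0,0,0],[0,0,0],[0,0,0],[0,0,0]],"roll":[-0.15,-0.15,-0.15,-0.15,-0.15,-0.15,-0.08,0],"fingers":[0.65,0.65,0.65,0.65,0.65,0.65,0.65,0.65]}'
python3 -m crank '{"translation":[[0,0,0],[0,0,0],[0,0,0],[0,0,0],[0,0,0],[0,0,0]],"roll":[0,0,0,0,0,0],"fingers":[0.3,0.3,0.3,0.3,0.3,0.3]}' 35
python3 - <<'E'
from h import *
go(.644,-.0188,.25)
E
```

```text
clock: 22.25
position: [0.4257, 0.1531, 0.0107]
ee_rot: [0.0, 0.924, 0.382, 0.001]
contact_force: [-0.1, 0.4, 0.0]
width: 0.064
gripper_force: 0.0
clock: 22.85
position: [0.4254, 0.1532, 0.0111]
ee_rot: [0.0, 0.924, 0.383, 0.001]
contact_force: [-1.2, -1.1, 6.7]
width: 0.0363
gripper_force: 19.6
clock: 23.55
position: [0.4244, 0.153, 0.0098]
ee_rot: [-0.0, 0.771, 0.637, -0.0]
contact_force: [0.6, 0.6, 0.7]
width: 0.0556
gripper_force: 0.0
clock: 24.35
position: [0.4244, 0.153, 0.0099]
ee_rot: [-0.0, 0.383, 0.924, -0.0]
contact_force: [-0.8, 0.5, -0.2]
width: 0.0556
gripper_force: 0.0
clock: 24.95
position: [0.4245, 0.153, 0.0101]
ee_rot: [-0.0, 0.383, 0.924, 0.0]
contact_force: [-0.4, 0.6, 3.1]
width: 0.0357
gripper_force: 34.7
t=24.9 pos=[0.4245 0.153  0.0101] yaw=0.784 q6=-0.59 w=35.7 shift=[-276.6   34.2 -239.9] n=5.5 |d|=368
```

```bash
python3 -m crank '{"translation":[[0,0,-20],[0,0,-40],[0,0,-45],[0,0,-45],[0,0,-45],[-10,0,-25],[-45,6,0],[-45,6,0]],"roll":[0,0,0,0,0,0,0,0],"fingers":[0.3,0.3,0.3,0.3,0.3,0.3,0.3,0.3]}'
python3 -m crank '{"translation":[[-45,6,0],[-45,6,0],[-45,5,0],[-41,5,0],[0,0,0],[0,0,0],[0,0,0],[0,0,0]],"roll":[0,0,0,0,0,0,0,0],"fingers":[0.3,0.3,0.3,0.3,0.3,0.3,0.3,0.3]}'
python3 - <<'E'
from h import *
go(.644,-.0188,.132)
E
```

```text
clock: 25.75
position: [0.5047, 0.0905, 0.2314]
ee_rot: [0.001, 0.382, 0.924, 0.001]
contact_force: [0.4, 0.6, -0.5]
width: 0.0355
gripper_force: 35.1
clock: 26.55
position: [0.6425, -0.0174, 0.2302]
ee_rot: [-0.0, 0.383, 0.924, 0.0]
contact_force: [-0.7, 0.5, -0.1]
width: 0.0356
gripper_force: 35.2
t=26.6 pos=[ 0.6425 -0.0174  0.2302] yaw=0.785 q6=-0.92 w=35.6 shift=[-2.2  0.1 98.2] n=2.0 |d|=98
```

```bash
python3 -m crank '{"translation":[[-1.5,0,35],[0,0,30],[0,0,16],[0,0,8],[0,0,3],[0,0,0],[0,0,0],[0,0,0]],"roll":[0,0,0,0,0,0,0,0],"fingers":[0.3,0.3,0.3,0.3,0.3,0.3,0.3,0.3]}'
python3 -m crank '{"translation":[[0,0,1.5],[0,0,0],[0,0,0]],"roll":[0,0,0],"fingers":[0.3,0.3,0.3]}'
python3 -c "
from h import *
go(.644,-.0188,.132)"
```

```text
clock: 27.35
position: [0.6453, -0.0195, 0.1393]
ee_rot: [0.001, 0.383, 0.924, 0.0]
contact_force: [-0.2, -0.3, -1.1]
width: 0.0354
gripper_force: 35.2
clock: 27.65
position: [0.6446, -0.0195, 0.1365]
ee_rot: [0.0, 0.383, 0.924, 0.0]
contact_force: [0.1, -0.3, -2.0]
width: 0.0354
gripper_force: 35.2
t=27.6 pos=[ 0.6446 -0.0195  0.1365] yaw=0.784 q6=-0.92 w=35.4 shift=[0.9 0.1 4.5] n=0.1 |d|=5
```

```bash
python3 -m crank '{"translation":[[0.7,0,2.5],[0,0,0.5],[0,0,0],[0,0,0]],"roll":[0,0,0,0],"fingers":[0.3,0.3,0.3,0.3]}'
python3 -m crank '{"translation":[[0,0,0.7],[0,0,0]],"roll":[0,0],"fingers":[0.3,0.3]}'
python3 -m crank '{"translation":[[0,0,0.7],[0,0,0]],"roll":[0,0],"fingers":[0.3,0.3]}'
```

```text
clock: 28.05
position: [0.6441, -0.019, 0.1334]
ee_rot: [-0.0, 0.383, 0.924, 0.0]
contact_force: [0.8, -0.3, -0.3]
width: 0.0353
gripper_force: 35.2
clock: 28.25
position: [0.6441, -0.019, 0.1328]
ee_rot: [-0.0, 0.383, 0.924, 0.0]
contact_force: [-0.5, 0.3, 0.5]
width: 0.0357
gripper_force: 35.2
clock: 28.45
position: [0.6442, -0.019, 0.1322]
ee_rot: [0.0, 0.383, 0.924, 0.0]
contact_force: [-0.5, 0.0, -0.5]
width: 0.0353
gripper_force: 35.2
```

```bash
python3 -m crank '{"translation":[[0,0,0.7],[0,0,0]],"roll":[0,0],"fingers":[0.3,0.3]}'
```

```text
clock: 28.65
position: [0.6443, -0.0191, 0.1322]
ee_rot: [0.0, 0.383, 0.924, 0.0]
contact_force: [-2.0, 0.4, 4.2]
width: 0.0355
gripper_force: 35.4
```

```bash
python3 -m crank '{"translation":[[0,0,0],[0,0,0],[0,0,0],[0,0,0],[0,0,-5],[0,0,-20],[0,0,-40],[0,0,-25]],"roll":[0,0,0,0,0,0,0,0],"fingers":[0.4,0.5,0.6,0.65,0.65,0.65,0.65,0.65]}'
python3 -m crank '{"translation":[[35,-28,0],[36,-28,0],[36,-29,0],[35,-29,20],[0,0,0],[0,0,0],[0,0,0],[0,0,0]],"roll":[0,0,0,0,-0.08,-0.08,0,0],"fingers":[1,1,1,1,1,1,1,1]}'
python3 -m crank '{"translation":[[0,0,0]],"roll":[0],"fingers":[1]}'
python3 - <<'E'
from h import *
go(.4625,.001,.2,yw=.94);im=get_image("wrist");cv2.imwrite("pics/w7.png",im)
im=get_image("top");cv2.imwrite("pics/top1.png",im)
E
```

```text
clock: 29.45
position: [0.6449, -0.0191, 0.224]
ee_rot: [0.001, 0.383, 0.924, 0.0]
contact_force: [0.4, 0.2, 2.3]
width: 0.0557
gripper_force: 0.0
clock: 30.25
position: [0.4635, 0.001, 0.2018]
ee_rot: [0.0, 0.309, 0.951, 0.0]
contact_force: [-0.2, 1.1, -0.7]
width: 0.085
gripper_force: 0.0
clock: 30.35
position: [0.4636, 0.001, 0.2016]
ee_rot: [0.0, 0.309, 0.951, 0.0]
contact_force: [0.5, 0.3, 0.2]
width: 0.0855
gripper_force: 0.0
t=30.4 pos=[0.4636 0.001  0.2016] yaw=0.943 q6=-1.09 w=85.5 shift=[ 0.9 -0.6  1.6] n=0.0 |d|=2 roll=0.003 (or -3.139)
```

View pics/w7.png

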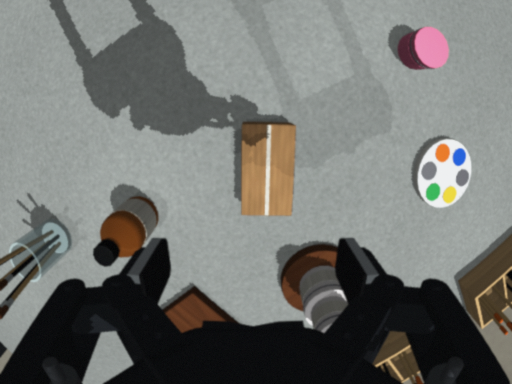

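The long carton is at (268,168), lined up with the fingers; the three-tub stack shows at (320,280). I'll measure the carton's outline.

```bash
cat >> h.py <<'E'
def rect(im,n,c,xy,z,rad,S=70,V=0):
    "min-area rectangle of the brown patch within rad of xy, on plane z -> centre, (long, short) mm, angle of the long axis"
    hsv=cv2.cvtColor(im,cv2.COLOR_BGR2HSV);m=(hsv[...,1]>S)&(hsv[...,0]<25)&(hsv[...,2]>V)
    v,u=np.nonzero(m);W=unproj(n,np.c_[u,v],z,c);k=np.hypot(*(W-xy).T)<rad
    h=cv2.convexHull((W[k]*1000).astype(np.float32));(p,(w,l),a)=cv2.minAreaRect(h)
    if w>l:w,l=l,w
    else:a+=90
    print(n,"rect",np.round(p,1),"long",round(l,1),"short",round(w,1),"angle",round((a+90)%180-90,2),"rad",round(np.radians((a+90)%180-90),3));return np.array(p)/1000,np.radians(a)
E
python3 - <<'E'
from h import *
im=cv2.imread("pics/w7.png");c=cam("wrist")
for V in (0,90,120):p,a=rect(im,"wrist",c,(.4625,.001),.04,.066,V=V)
t0=cv2.imread("pics/top0.png");ct=cam("top")
for V in (0,90,120):rect(t0,"top",ct,(.4625,.001),.04,.066,V=V)
rect(t0,"top",ct,(.6216,-.198),.02,.09)
for V in (0,90):rect(t0,"top",ct,(.517,-.395),.036,.05,V=V)
go(*p,.014,a+np.pi/2)
print(-c[1].T@c[2])
v=cv2.imread("pics/top1.png")
E
```

```text
wrist rect [471.7  14.9] long 101.2 short 55.5 angle -36.53 rad -0.638
wrist rect [472.4  14.4] long 99.5 short 55.5 angle -36.53 rad -0.638
wrist rect [472.6  14.3] long 99.1 short 55.3 angle -36.79 rad -0.642
top rect [471.9  14.6] long 99.8 short 56.2 angle -36.81 rad -0.642
top rect [472.1  14.4] long 99.1 short 56.2 angle -36.81 rad -0.642
top rect [472.1  14.5] long 99.3 short 55.7 angle -37.13 rad -0.648
top rect [ 621.6 -197.9] long 130.8 short 80.4 angle 5.63 rad 0.098
top rect [ 517.2 -394.7] long 76.8 short 40.9 angle -75.7 rad -1.321
top rect [ 518.5 -399.8] long 66.2 short 40.9 angle -75.7 rad -1.321
t=30.4 pos=[0.4635 0.001  0.2015] yaw=0.943 q6=-1.09 w=85.2 shift=[  0.5  16.1 187.5] n=3.7 |d|=188 roll=0.015 (or -3.127)
[0.40475228 0.04388506 0.34413193]
```

```bash
python3 -m crank '{"translation":[[0,16,45],[0,0,45],[0,0,45],[0,0,35],[0,0,15],[0,0,8],[0,0,0],[0,0,0]],"roll":[0.015,0,0,0,0,0,0,0],"fingers":[1,1,1,1,1,1,1,1]}' 20
python3 -m crank '{"translation":[[0,0,0],[0,0,0],[0,0,0],[0,0,0],[0,0,0],[0,0,0]],"roll":[0,0,0,0,0,0],"fingers":[0.5,0.5,0.5,0.5,0.5,0.5]}' 20
python3 -c "
from h import *
go(.4723,.0145,.008,.931)"
```

```text
clock: 31.25
position: [0.4735, 0.0139, 0.0091]
ee_rot: [0.001, 0.316, 0.949, 0.0]
contact_force: [0.6, 0.0, -0.6]
width: 0.0856
gripper_force: 0.0
clock: 31.85
position: [0.4733, 0.0139, 0.0095]
ee_rot: [0.001, 0.315, 0.949, 0.0]
contact_force: [-1.0, -0.3, 5.8]
width: 0.0557
gripper_force: 23.1
t=31.9 pos=[0.4733 0.0139 0.0095] yaw=0.929 q6=-1.05 w=55.7 shift=[ 1.1 -0.1  1.5] n=0.0 |d|=2 roll=-0.002 (or 3.140)
```

```bash
python3 -m crank '{"translation":[[0,0,0],[0,0,-20],[0,0,-40],[0,0,-45],[0,0,-45],[0,0,-45],[0,0,-35],[-38,-22,0]],"roll":[0,0,0,0,0,0,0,0],"fingers":[0.5,0.5,0.5,0.5,0.5,0.5,0.5,0.5]}' 40
python3 -m crank '{"translation":[[-38,-22,0],[-39,-22,0],[-38,-22,0],[-39,-22,0],[0,0,0],[0,0,0],[0,0,0],[0,0,0]],"roll":[0,0,0,0,-0.148,-0.148,-0.148,-0.148],"fingers":[0.5,0.5,0.5,0.5,0.5,0.5,0.5,0.5]}'
python3 -m crank '{"translation":[[0,0,0],[-45,-3,0],[-45,-3,0],[-45,-3,0],[0,0,0],[0,0,0],[0,0,0],[0,0,0]],"roll":[-0.148,0,0,0,0,0,0,0],"fingers":[0.5,0.5,0.5,0.5,0.5,0.5,0.5,0.5]}'
python3 - <<'E'
from h import *
c=cam("wrist");im=get_image("wrist");cv2.imwrite("pics/w8.png",im)
for V in (0,30,60):p,a=rect(im,"wrist",c,(.6234,-.1998),.02,.085,V=V)
print(-c[1].T@c[2])
go(.6234,-.1998,.0295,.098+np.pi/2)
E
```

```text
clock: 32.65
position: [0.4908, -0.0232, 0.2441]
ee_rot: [0.004, 0.313, 0.95, 0.002]
contact_force: [0.8, -0.9, -2.4]
width: 0.0553
gripper_force: 44.2
clock: 33.45
position: [0.5599, -0.189, 0.2376]
ee_rot: [-0.001, 0.022, 1.0, 0.0]
contact_force: [0.4, -0.3, -2.3]
width: 0.0554
gripper_force: 44.2
clock: 34.25
position: [0.6944, -0.1848, 0.2389]
ee_rot: [-0.0, -0.049, 0.999, 0.0]
contact_force: [0.3, 0.2, -2.1]
width: 0.0555
gripper_force: 44.1
wrist rect [ 633.1 -197.2] long 148.0 short 124.1 angle 6.15 rad 0.107
wrist rect [ 633.1 -197.2] long 148.0 short 124.1 angle 6.15 rad 0.107
wrist rect [ 633.1 -197.2] long 148.0 short 124.1 angle 6.15 rad 0.107
[ 0.62203068 -0.19232642  0.38160758]
t=34.3 pos=[ 0.6945 -0.1848  0.2392] yaw=1.668 q6=-2.03 w=55.3 shift=[ 72.3  -7.9 209.7] n=4.2 |d|=222 roll=-0.000 (or 3.141)
```

View pics/w8.png

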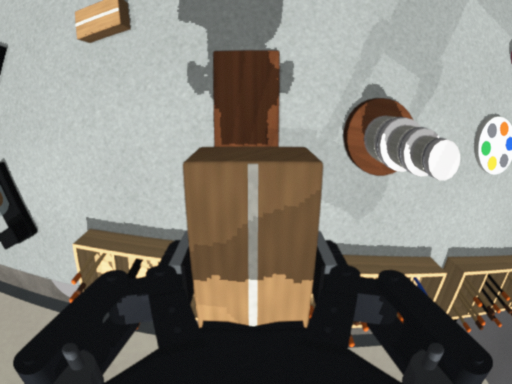

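The long carton is held aligned at (255,235), with the oblong riser beyond it at cols 214–280 and its far end at row 50. The three-tub stack stands at right, and the short carton is at (102,18). I'll fit the riser's visible edges.

```bash
python3 - <<'E'
from h import *
c=cam("wrist");im=cv2.imread("pics/w8.png");hsv=cv2.cvtColor(im,cv2.COLOR_BGR2HSV);m=(hsv[...,1]>70)&(hsv[...,0]<25)
L,Rr=[],[]
for v in range(62,138,3):
    u=np.nonzero(m[v,195:300])[0]+195;L.append((u.min()-.5,v));Rr.append((u.max()+.5,v))
T=[(u,np.nonzero(m[30:120,u])[0].min()+30-.5) for u in range(222,273,3)]
def line(P):
    W=unproj("wrist",P,.02,c).astype(np.float32);vx,vy,x,y=cv2.fitLine(W,cv2.DIST_HUBER,0,.01,.01).ravel();return np.array([vx,vy]),np.array([x,y])
(l,lp),(r,rp),(t,tp)=map(line,(L,Rr,T))
ang=lambda d:np.degrees(np.arctan(d[1]/d[0]));print("angles",ang(l),ang(r),ang(t))
a=np.radians((ang(l)+ang(r))/2);e=np.array([np.cos(a),np.sin(a)]);n=np.array([-e[1],e[0]])
print("width",(lp-rp)@n);mid=((lp+rp)/2)@n;end=tp@e
ctr=e*(end+.065)+n*mid;print("centre",ctr,"a",a)
# held carton (top face at z = tcp+.0305): tape edges
go(*ctr,.0295,a+np.pi/2)
go(.6234,-.1998,.0295)
E
```

```text
angles 4.917264 5.9877024 -84.65008
width -0.07817416
centre [ 0.62502563 -0.19984205] a 0.095163785
t=34.3 pos=[ 0.6945 -0.1848  0.2392] yaw=1.668 q6=-2.03 w=55.3 shift=[ 70.7  -8.1 209.7] n=4.2 |d|=221 roll=0.002 (or -3.139)
t=34.3 pos=[ 0.6945 -0.1848  0.2392] yaw=1.668 q6=-2.03 w=55.3 shift=[ 72.3  -7.9 209.7] n=4.2 |d|=222
```

```bash
python3 -m crank '{"translation":[[36,-4,20],[34.5,-4,30],[0,0,45],[0,0,45],[0,0,35],[0,0,20],[0,0,8],[0,0,0]],"roll":[0,0,0,0,0,0,0,0],"fingers":[0.5,0.5,0.5,0.5,0.5,0.5,0.5,0.5]}'
python3 -m crank '{"translation":[[0,0,0],[0,0,0],[0,0,0]],"roll":[0,0,0],"fingers":[0.5,0.5,0.5]}'
python3 -c "
from h import *
go(.625,-.1998,.0295,.096+np.pi/2)"
```

```text
clock: 35.1
position: [0.6255, -0.1996, 0.0351]
ee_rot: [-0.001, -0.049, 0.999, 0.0]
contact_force: [-0.7, -0.5, -1.9]
width: 0.0546
gripper_force: 44.1
clock: 35.4
position: [0.6272, -0.2, 0.037]
ee_rot: [0.001, -0.049, 0.999, -0.001]
contact_force: [0.0, -1.0, -2.1]
width: 0.0554
gripper_force: 44.1
t=35.4 pos=[ 0.6272 -0.2     0.037 ] yaw=1.669 q6=-2.08 w=55.4 shift=[2.2 0.4 7.5] n=0.1 |d|=8 roll=0.002 (or -3.139)
```

```bash
python3 -m crank '{"translation":[[1,0,4],[0,0,1],[0,0,0],[0,0,0]],"roll":[0,0,0,0],"fingers":[0.5,0.5,0.5,0.5]}'
python3 -m crank '{"translation":[[0,0,1],[0,0,0],[0,0,0]],"roll":[0,0,0],"fingers":[0.5,0.5,0.5]}'
python3 -c "
from h import *
go(.625,-.1998,.0295,.096+np.pi/2)"
```

```text
clock: 35.8
position: [0.6252, -0.1997, 0.0302]
ee_rot: [-0.0, -0.049, 0.999, 0.0]
contact_force: [0.7, -0.5, -1.6]
width: 0.0552
gripper_force: 44.1
clock: 36.1
position: [0.6255, -0.1998, 0.0296]
ee_rot: [0.0, -0.049, 0.999, -0.0]
contact_force: [-0.5, -0.3, 1.3]
width: 0.0556
gripper_force: 44.3
t=36.1 pos=[ 0.6255 -0.1998  0.0296] yaw=1.669 q6=-2.08 w=55.6 shift=[0.5 0.  0.1] n=0.0 |d|=0 roll=0.002 (or -3.139)
```

```bash
python3 -m crank '{"translation":[[0,0,0],[0,0,0],[0,0,0],[0,0,0],[0,0,0],[0,0,-5],[0,0,-25],[0,0,-40]],"roll":[0,0,0,0,0,0,0,0],"fingers":[0.6,0.7,0.8,0.9,1,1,1,1]}'
python3 -m crank '{"translation":[[0,0,-45],[0,0,-45],[0,0,-10],[0,0,0],[0,0,0],[0,0,0]],"roll":[0,0,0,0,0,0],"fingers":[1,1,1,1,1,1]}'
python3 - <<'E'
from h import *
c=cam("wrist");im=get_image("wrist");cv2.imwrite("pics/w9.png",cv2.resize(im[120:340,150:360],None,fx=2.7,fy=2.7))
cv2.imwrite("pics/w9f.png",im)
for V in (60,90,110):rect(im,"wrist",c,(.625,-.1998),.06,.062,S=50,V=V)
go(.5185,-.3998,.2,.25);print(-c[1].T@c[2])
E
```

```text
clock: 36.9
position: [0.6233, -0.1989, 0.0976]
ee_rot: [-0.003, -0.049, 0.999, 0.002]
contact_force: [0.9, -0.3, -0.4]
width: 0.0854
gripper_force: 0.0
clock: 37.5
position: [0.6241, -0.1992, 0.197]
ee_rot: [-0.002, -0.049, 0.999, 0.001]
contact_force: [-0.6, -0.7, -1.2]
width: 0.0852
gripper_force: 0.0
wrist rect [ 618.8 -200.4] long 110.7 short 69.0 angle 5.55 rad 0.097
wrist rect [ 621.5 -200.1] long 105.2 short 69.0 angle 5.58 rad 0.097
wrist rect [ 624.8 -199.5] long 98.5 short 59.4 angle 5.58 rad 0.097
t=37.5 pos=[ 0.6242 -0.1993  0.1969] yaw=1.669 q6=-2.08 w=85.5 shift=[ 124.8 -189.2   -3. ] n=3.8 |d|=227 roll=1.419 (or -1.723)
[ 0.55220893 -0.20701985  0.33992957]
```

View pics/w9.png

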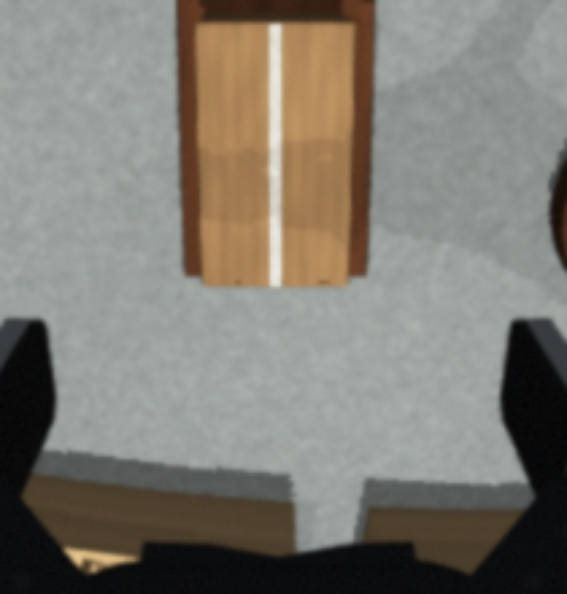

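The long carton lies on the riser with equal side margins (14 and 15 px in the crop) and parallel to it. Next, the short carton.

```bash
python3 -m crank '{"translation":[[25,-38,0],[25,-38,0],[25,-38,0],[25,-38,0],[25,-37,0],[0,0,0],[0,0,0],[0,0,0]],"roll":[0,0,0,0,0,0.142,0.142,0.142],"fingers":[0.85,0.85,0.85,0.85,0.85,0.85,0.85,0.85]}'
python3 -m crank '{"translation":[[0,0,0],[0,0,0],[0,0,0],[0,0,0],[0,0,0],[0,0,0],[0,0,0],[0,0,0]],"roll":[0.142,0.142,0.142,0.142,0.142,0.142,0.142,0],"fingers":[0.85,0.85,0.85,0.85,0.85,0.85,0.85,0.85]}'
python3 -m crank '{"translation":[[0,0,0],[0,0,0]],"roll":[0,0],"fingers":[0.85,0.85]}'
python3 - <<'E'
from h import *
c=cam("wrist");im=get_image("wrist");cv2.imwrite("pics/w10.png",im)
for V in (60,90,120):p,a=rect(im,"wrist",c,(.5185,-.3998),.036,.05,S=60,V=V)
go(*p,.008,a+np.pi/2);print(-c[1].T@c[2])
E
```

```text
clock: 38.35
position: [0.5184, -0.4003, 0.1973]
ee_rot: [-0.001, 0.167, 0.986, 0.001]
contact_force: [0.4, 0.8, -0.1]
width: 0.0723
gripper_force: 0.0
clock: 39.15
position: [0.5189, -0.3996, 0.1976]
ee_rot: [-0.002, 0.614, 0.79, 0.0]
contact_force: [0.4, -0.5, 0.6]
width: 0.0728
gripper_force: 0.0
clock: 39.35
position: [0.5192, -0.3999, 0.1986]
ee_rot: [-0.001, 0.613, 0.79, 0.0]
contact_force: [-0.2, -0.0, 0.2]
width: 0.0725
gripper_force: 0.0
wrist rect [ 518.6 -399.5] long 68.6 short 41.9 angle -75.29 rad -1.314
wrist rect [ 519.  -400.9] long 65.7 short 41.9 angle -75.31 rad -1.314
wrist rect [ 519.5 -401.3] long 64.6 short 41.1 angle -75.32 rad -1.315
t=39.4 pos=[ 0.5193 -0.4     0.1989] yaw=0.251 q6=-1.01 w=72.8 shift=[-1.500e+00 -1.000e-01  1.909e+02] n=3.8 |d|=191 roll=-0.006 (or 3.136)
[ 0.50196384 -0.32904274  0.34140486]
```

View pics/w10.png

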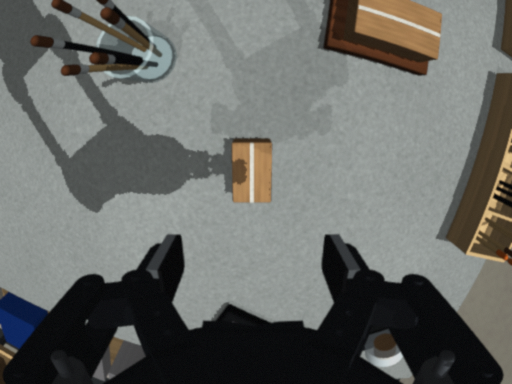

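The short carton is at (252,170), with the jar clear at (140,55). I'll squeeze across its width, then its length, so it's centred both ways.

```bash
python3 -m crank '{"translation":[[-1.5,0,45],[0,0,45],[0,0,45],[0,0,35],[0,0,15],[0,0,6],[0,0,0],[0,0,0]],"roll":[-0.006,0,0,0,0,0,0,0],"fingers":[0.85,0.85,0.85,0.85,0.85,0.85,0.85,0.85]}' 20
python3 -m crank '{"translation":[[0,0,0],[0,0,0],[0,0,0],[0,0,0],[0,0,0],[0,0,0]],"roll":[0,0,0,0,0,0],"fingers":[0.35,0.35,0.35,0.35,0.35,0.35]}' 20
python3 -m crank '{"translation":[[0,0,0],[0,0,0],[0,0,0],[0,0,0],[0,0,-30],[0,0,-20],[0,0,0],[0,0,0]],"roll":[0,0,0,0,0,0,0.15,0.15],"fingers":[0.5,0.7,1,1,1,1,1,1]}' 20
python3 -m crank '{"translation":[[0,0,0],[0,0,0],[0,0,0],[0,0,0],[0,0,0],[0,0,0],[0,0,0],[0,0,0]],"roll":[0.15,0.15,0.15,0.15,0.15,0.15,0.15,0.15],"fingers":[1,1,1,1,1,1,1,1]}'
python3 -m crank '{"translation":[[0,0,0],[0,0,20],[0,0,20],[0,0,10],[0,0,0],[0,0,0]],"roll":[0.071,0,0,0,0,0],"fingers":[1,1,1,1,1,1]}'
python3 -m crank '{"translation":[[0,0,0],[0,0,0],[0,0,0],[0,0,0],[0,0,0],[0,0,0]],"roll":[0,0,0,0,0,0],"fingers":[0.6,0.6,0.6,0.6,0.6,0.6]}' 35
python3 - <<'E'
from h import *
go(.6248,-.1996,.2,.097)
E
```

```text
clock: 40.2
position: [0.5206, -0.4023, 0.0096]
ee_rot: [0.001, 0.611, 0.791, -0.0]
contact_force: [0.6, 0.7, 0.1]
width: 0.0726
gripper_force: 0.0
clock: 40.8
position: [0.5204, -0.4022, 0.0098]
ee_rot: [0.001, 0.611, 0.791, -0.0]
contact_force: [-0.3, 0.2, 6.5]
width: 0.0417
gripper_force: 21.3
clock: 41.6
position: [0.5202, -0.4019, 0.0593]
ee_rot: [0.001, 0.725, 0.689, 0.0]
contact_force: [-0.6, -0.7, -0.1]
width: 0.0853
gripper_force: 0.0
clock: 42.4
position: [0.5197, -0.4014, 0.0581]
ee_rot: [-0.0, 0.987, 0.159, -0.0]
contact_force: [0.0, -0.4, 0.6]
width: 0.0856
gripper_force: 0.0
clock: 43.0
position: [0.52, -0.4017, 0.0086]
ee_rot: [0.0, 0.992, 0.127, 0.0]
contact_force: [-0.3, 0.1, 0.5]
width: 0.0855
gripper_force: 0.0
clock: 43.6
position: [0.5205, -0.4021, 0.0096]
ee_rot: [0.001, 0.992, 0.127, 0.001]
contact_force: [0.3, 0.1, 5.9]
width: 0.0651
gripper_force: 40.9
t=43.6 pos=[ 0.5205 -0.4021  0.0096] yaw=-1.316 q6=0.55 w=65.1 shift=[ 152.2 -169.4 -190.5] n=3.8 |d|=297 roll=-1.413 (or 1.729)
```

```bash
python3 -m crank '{"translation":[[0,0,-20],[0,0,-40],[0,0,-45],[0,0,-45],[30,-34,-10],[31,-34,0],[30,-34,0],[31,-34,0]],"roll":[0,0,0,0,0,0,0,0],"fingers":[0.6,0.6,0.6,0.6,0.6,0.6,0.6,0.6]}'
python3 -m crank '{"translation":[[30,-33,0],[0,0,0],[0,0,0],[0,0,0],[0,0,0],[0,0,0],[0,0,0],[0,0,0]],"roll":[0,-0.141,-0.141,-0.141,-0.141,-0.141,-0.141,-0.141],"fingers":[0.6,0.6,0.6,0.6,0.6,0.6,0.6,0.6]}'
python3 -m crank '{"translation":[[0,0,0],[0,0,0],[0,0,0],[0,0,20],[0,0,20],[0,0,0],[0,0,0],[0,0,0]],"roll":[-0.141,-0.141,-0.141,0,0,0,0,0],"fingers":[0.6,0.6,0.6,0.6,0.6,0.6,0.6,0.6]}'
python3 - <<'E'
from h import *
go(.6248,-.1996,.0696,.097)
E
```

```text
clock: 44.4
position: [0.6037, -0.2376, 0.1683]
ee_rot: [-0.0, 0.992, 0.127, -0.0]
contact_force: [0.4, -1.2, -1.0]
width: 0.0653
gripper_force: 40.1
clock: 45.2
position: [0.6238, -0.1995, 0.1678]
ee_rot: [-0.001, 0.812, 0.584, -0.0]
contact_force: [-0.3, 0.5, -0.3]
width: 0.0656
gripper_force: 40.1
clock: 46.0
position: [0.6249, -0.2, 0.1294]
ee_rot: [0.001, 0.673, 0.74, 0.0]
contact_force: [0.0, 0.4, -0.3]
width: 0.0652
gripper_force: 40.1
t=46.0 pos=[ 0.6249 -0.2     0.1294] yaw=0.094 q6=-0.51 w=65.2 shift=[ 0.4 -0.2 59.8] n=1.2 |d|=60 roll=-0.003 (or 3.139)
```

```bash
python3 -m crank '{"translation":[[0,0,25],[0,0,20],[0,0,8],[0,0,2],[0,0,0],[0,0,0],[0,0,0]],"roll":[0,0,0,0,0,0,0],"fingers":[0.6,0.6,0.6,0.6,0.6,0.6,0.6]}'
python3 -c "
from h import *
go(.625,-.1998,.0696,.097)"
```

```text
clock: 46.7
position: [0.625, -0.2, 0.0745]
ee_rot: [0.001, 0.673, 0.74, 0.0]
contact_force: [-0.1, -0.4, -1.6]
width: 0.0653
gripper_force: 40.2
t=46.7 pos=[ 0.625  -0.2     0.0745] yaw=0.094 q6=-0.51 w=65.3 shift=[0.2 0.  4.9] n=0.1 |d|=5 roll=-0.003 (or 3.139)
```

```bash
python3 -m crank '{"translation":[[0,0,3],[0,0,1],[0,0,0],[0,0,0]],"roll":[-0.003,0,0,0],"fingers":[0.6,0.6,0.6,0.6]}'
python3 -m crank '{"translation":[[0,0,1],[0,0,0],[0,0,0]],"roll":[0,0,0],"fingers":[0.6,0.6,0.6]}'
```

```text
clock: 47.1
position: [0.6244, -0.1997, 0.0697]
ee_rot: [0.0, 0.672, 0.741, 0.0]
contact_force: [-0.2, 0.3, 2.0]
width: 0.0652
gripper_force: 40.4
clock: 47.4
position: [0.6244, -0.1997, 0.0696]
ee_rot: [0.0, 0.672, 0.741, 0.0]
contact_force: [-2.2, -1.0, 6.2]
width: 0.0653
gripper_force: 40.9
```

Contact. Release, rise, and back off for a final look.

```bash
python3 -m crank '{"translation":[[0,0,0],[0,0,0],[0,0,0],[0,0,0],[0,0,-5],[0,0,-25],[0,0,-40],[0,0,-45]],"roll":[0,0,0,0,0,0,0,0],"fingers":[0.8,0.9,1,1,1,1,1,1]}'
python3 -m crank '{"translation":[[0,0,-30],[0,0,0],[0,0,0],[0,0,0]],"roll":[0,0,0,0],"fingers":[1,1,1,1]}'
python3 - <<'E'
from h import *
im=get_image("wrist");cv2.imwrite("pics/w11.png",im);c=cam("wrist")
rect(im,"wrist",c,(.6248,-.1998),.096,.042,S=50,V=100)
go(.6248,-.1998,.2)
E
```

```text
clock: 48.2
position: [0.6234, -0.1993, 0.1835]
ee_rot: [-0.002, 0.672, 0.741, -0.0]
contact_force: [0.8, 0.4, -0.3]
width: 0.0852
gripper_force: 0.0
clock: 48.6
position: [0.6234, -0.1993, 0.2119]
ee_rot: [-0.001, 0.672, 0.741, -0.0]
contact_force: [0.8, 0.6, -0.3]
width: 0.0854
gripper_force: 0.0
wrist rect [ 624.2 -193.1] long 83.0 short 54.0 angle 5.59 rad 0.098
t=48.6 pos=[ 0.6233 -0.1992  0.2115] yaw=0.097 q6=-0.51 w=85.3 shift=[-0.7  1.5 11.5] n=0.2 |d|=12
```

View pics/w11.png

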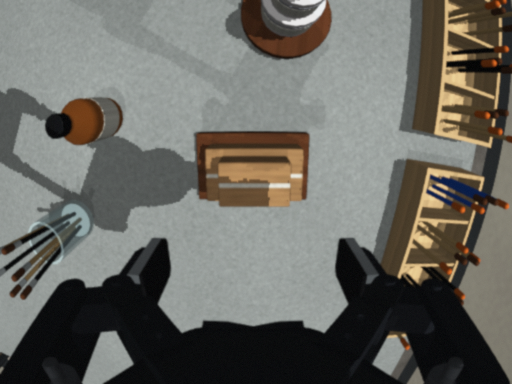

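The cartons are stacked parallel and centred at (252,172); the jar and bottle stand undisturbed. One last look, from over the tub stack.

```bash
python3 -m crank '{"translation":[[35,12,-20],[35,13,-20],[35,13,0],[0,0,0],[0,0,0],[0,0,0]],"roll":[0,0,0,0,0,0],"fingers":[1,1,1,1,1,1]}'
python3 - <<'E'
from h import *
im=get_image("wrist");c=cam("wrist");o=-c[1].T@c[2];print("cam",o.round(3))
lid((.644,-.019),.16,.037);lid((.644,-.019),.122,.049)
riser_round(im,"wrist",c,(.644,-.019))
x,y=60,0;cv2.imwrite("pics/fin.png",cv2.resize(im[40:260,140:400],None,fx=2.7,fy=2.7))
# predicted rim pixels (concentric at axis) drawn for comparison
E
```

```text
clock: 49.25
position: [0.6513, -0.0922, 0.2519]
ee_rot: [-0.001, 0.672, 0.74, -0.001]
contact_force: [-0.4, -0.3, 0.8]
width: 0.0854
gripper_force: 0.0
cam [ 0.645 -0.019  0.395]
lid (array([ 0.6469, -0.0173]), np.float64(0.0419), np.float64(0.0015))
lid (array([ 0.6472, -0.017 ]), np.float64(0.0486), np.float64(0.0017))
wrist riser [ 0.6445 -0.019  -0.0014] cam [ 0.645 -0.019  0.395] rms 0.38
```

View pics/fin.png

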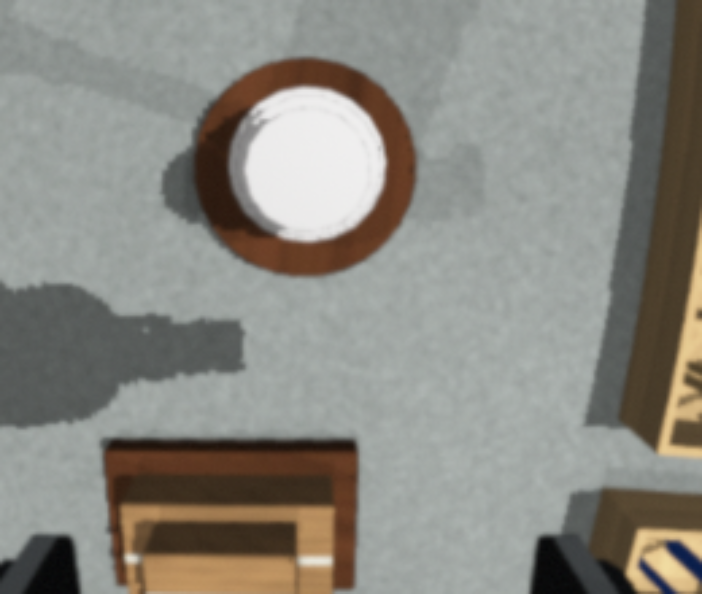

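From overhead, the tubs are concentric on the round riser to within about 1 mm: lids at (307,164) against the riser's (305,166). The cartons are stacked square. The gripper is clear of everything, so I'm handing in.

```bash
python3 -c "
from rig import manip
print(manip.sign_off())"
```

```text
the job is handed in; nothing more can be done
None
```

The display is built and handed in at about 49 s of the 144 s: the three tubs are stacked to within about 1 mm of the round riser's centre, the two cartons lie centred and parallel on the oblong riser, and no move touched the jar, bottle or palette.

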